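# Test a buffer spring at its marked height

## Robot

A 6-joint arm with a two-finger parallel gripper is mounted at the origin on the work surface; the furniture and walls round the work are solid. World frame = base frame: x ahead of the robot, y to its left, z up, the work surface at z = 0. Lengths are in m, angles in rad, forces in N, time in s.
With the tool pointing down it reaches from about 0.3 to 0.875 m from the base axis. Payload 6.4 kg.
Tool frame: the origin (TCP) lies on the centre line of the jaws, within the pads' length; the fingertips stand 17 mm ahead of it and the grasp point (between the pads) lies 2 mm behind it; z points along the fingers, x is the direction in which the jaws open and shut, and the axes are right-handed (so a half turn about z gives the same grasp; the last joint's range is limited). The gripper opens to 85 mm and grips with 20 to 120 N. Pads are 22 mm wide; open, the fingers measure 114 mm over their backs; the gripper's body (76 mm by 85 mm) begins 54 mm behind the grasp point. The pads swing forward as they close: fully open they stand 13 mm farther back than shut.
Start: joints at [-1.463, 0.181, 1.607, -0, 1.354, -0.206], TCP at [0.178, -0.547, 0.248] pointing down, gripper open.
Joint ranges: [-2.99, 2.99], [-0.89, 2.07], [0.3, 2.58], [-1.14, 4.28], [0, 2.63], [-3.12, 3.12]. Speed limits (rad/s): [2.57, 2.57, 3.01, 3.14, 3.14, 3.14].

## Interface

Orientations are given as a unit quaternion [w, x, y, z].
In Python, from bench import ctrl gives the robot as it stands.
- The arm moves only by the tool servo_tool, never from a script. Its argument "increments" is text: rows parted by semicolons, each of 5 numbers parted by spaces: the shift along the tool's x, y, z in cm, then the turn about the tool's z in rad, then the opening, from 0 (shut) to 1 (fully open). In form: dx dy dz yaw gripper; .... A call has 1 to 10 rows; each row shifts and turns the commanded pose from where the row before left it, along the tool's axes as they then stand; what a row does not reach is not made up. A row lasts 1/8 s, in which the tool goes at most 62.5 mm and 10.7 degrees, less where a joint would pass 70% of its speed; a pose out of reach is approached as far as the arm can. A call is refused whole if a number of a shift passes 6.25 or a number of a turn 0.188, either way. A call with a gripper value outside its range is refused whole. The fingers move at their own pace and stop on an object; the grip force is fixed at half the most. Time passes only in rows, so rows that do not move let the fingers close. It gives the time, the measured TCP pose, the force and the opening at its end, in the units of the state.
- ctrl.get_obs(): the state, without advancing time (a new reading comes with each control period).
- ctrl.camera(name): name is "scene" or "top" or "wrist"; returns (picture, depth): 400x640x3 uint8, red, green, blue; 400x640 float32, m along the optical axis (not along the pixel's ray), 0 where there is no reading.
- ctrl.camera_params(name): a dict with "mtx" (3x3 intrinsics, pixels), "position" and "attitude" of the camera in the world; the wrist camera has in their place "tool_from_camera" (4x4, takes a point from camera to tool coordinates, whose origin is the TCP and whose axes are the tool frame's). Camera axes: x right, y down, z forward; pixel columns grow to the right and rows downward; lengths in m; the calibration is good to about 2 mm. A picture is of the moment at which its call begins: read the wrist's pose just before it. camera_params takes no time and is no camera call.
- ctrl.hand_in(): hands the job in, once; it reports no verdict.
The state is a dict: "time_s": time; "q": joint angles; "dq": joint speeds; "joint_efforts": joint torques, N m; "eef_pos": TCP position; "eef_rot": TCP orientation; "wrist_force": force on the tool from outside, world axes, zero at the start; "torque": the same for the moment, N m; "opening": opening from 0.0 (shut) to 1.0 (fully open).
Only numpy, scipy, OpenCV 4.12 (cv2) and the standard library are available. Lean on these libraries where they do the work, as an engineer would, in place of code of your own. Each camera call takes 0.05 s, during which the arm holds its last target.

## Task

Stand the buffer spring in the round seat of the spring tester. Press its cap down until it bears on both spring-loaded stop pins, which mark the test height, and pushes them in a little (about 2 mm, never near the bottom of their travel), and hold it there for a good second so that the dial can be read. Then let the spring up again and leave it standing in the seat, without shifting the tin, the cup or the wedge.

Things in the scene. Friction and masses are not known exactly. Their poses are not given: they have to be found in the camera images.
- spring_knob (a point): centre of the buffer spring's knob, a dark upright steel cylinder 22 mm across, 28 mm tall, fixed on top of the cap; half-way up it, on the spring's axis: 14 mm above the cap's top, 22 mm above its underside, 72 mm above the foot's underside when unloaded. The spring (0.2 to 0.3 kg, 86 mm tall) starts standing on the bench; lift and press it by the knob
- spring_cap_under (a point): centre of the underside of the buffer spring's round aluminium cap, 80 mm across, 8 mm thick, captive on a 37 mm steel coil; z is up the spring's axis. It is 50 mm above the foot's underside when unloaded and slides straight down by at most 21 mm, resisting with 1.5 N at first plus 0.6 N per mm
- spring_foot (a point): centre of the underside of the buffer spring's foot, a dark steel disc 40 mm across and 7 mm thick with a bevelled lower edge; z points up the spring's axis
- seat (a point): the tester's seat: centre of the flat top of its small steel weighing pan, 28 mm above the bench; z up, x towards the dial. A flared ring round it, 6 mm high, is 44 mm wide inside at the bottom and 49 mm at the top, so the spring's foot drops in with 2 mm to spare all round. The pan sinks 1 mm per 8 N
- dial (a point): centre of the dial's pale face on the spring tester, 74 mm from the seat in the seat's +x, 80 mm above the bench; the dial's case is 78 mm across, its top 119 mm above the bench. The tester is a grey base 170 x 130 x 24 mm, fixed to the bench
- stop (a joint): how far the stop pins are pushed down, m; 0 at rest, bottom at 0.006. Two 10 mm upright pins in dark sleeves, moving together, 35 mm from the seat's centre in its +y and -y. Their tops mark the test height: set for this job somewhere 33 to 44 mm above the seat, so the cap meets them after 6 to 17 mm of travel. They give at 1.5 N, then take 3 N more per mm: pressing turns stiff there
- needle (a joint): angle of the dial's needle, rad, clockwise as seen from the robot's side; 0 with the pan empty, 0.1 rad per N on the pan (load borne by the stop pins does not show)
- tin: bystander: round zinc tin, 72 mm across, 80 mm tall; origin at the centre of its underside
- cup: bystander: grey-blue enamel mug, 70 mm wide, 78 mm tall; origin at the centre of its underside
- wedge: bystander: pale wooden wedge 36 x 130 x 28 mm, lying flat; origin at the centre of its underside
Things that resemble listed ones, but are neither listed nor needed, are in the scene too. Of the things like the part that bears seat, leave any that is brown; of the rest the larger one is meant.

How it is judged:
On the way, in this order (a step that is already met when the one before it is completed fails the run):
1. the buffer spring stands in the seat (horizontal distance between spring_foot and seat below 0.004 m and z of spring_foot in the frame of seat below 0.002 m and angle between spring_foot's own z axis and vertical below 0.08 rad), for 0.2 s.
2. its cap is held down on the stop pins, which are pushed in 0.5 to 4 mm, for 0.8 s (value of joint stop between 0.0005 and 0.004 m and value of joint needle above 0.3 rad and horizontal distance between spring_foot and seat below 0.004 m and angle between spring_foot's own z axis and vertical below 0.08 rad), for 0.8 s.
At the end, for the whole second after the job is handed in: the spring stands upright (within 0.08 rad) in the seat, its foot within 4 mm of the seat's centre and not more than 2 mm above it, fully let up, the stop pins free (all of step 1 and value of joint stop below 0.0004 m and distance between spring_knob and spring_foot above 0.069 m); the robot touches nothing.
It fails at once if the stop pins are driven (almost) to the bottom of their travel: pushed in more than 5 mm (value of joint stop above 0.005 m).
It fails at once if tin, cup or wedge is shifted by more than 15 mm (distance of any of tin, cup, wedge from where it was at the start of the episode above 0.015 m).
It also fails if it takes over 67 s, if anything falls off the work surface, if the arm or the gripper's body presses on something with over 40 N, if the wrist force passes 120 N, or if a joint passes its speed limit or range.

## Working session

There is one attempt and no reset: what is moved stays moved. The work goes in short steps, Python scripts to look and compute and a tool call to move; the robot and the scene stay as the last step left them, time stands still between calls to the robot, and variables do not carry over. Pictures are saved under pics/ and viewed, and the job is handed in when it is done.

Besides the shell and the picture viewer there is one more tool, called after "Emit:" as a command line: name --argument value ..., lists and objects as JSON in quotes. servo_tool: Moves the arm, as the interface text tells. Its arguments: {"type":"object","properties":{"increments":{"type":"string"}},"required":["increments"]}

```bash
mkdir -p pics; ls; cat > h.py <<'E'
import numpy as np, cv2
from bench import ctrl
from scipy.spatial.transform import Rotation as R
def rot(q): return R.from_quat([q[1],q[2],q[3],q[0]]).as_matrix()
def T(name,obs=None):
    p=ctrl.camera_params(name); M=np.eye(4)
    if name=='wrist':
        o=obs or ctrl.get_obs(); M[:3,:3]=rot(o['eef_rot']); M[:3,3]=o['eef_pos']
        return np.array(p['mtx']),M@np.array(p['tool_from_camera'])
    a=np.array(p['attitude'])
    M[:3,:3]=rot(a) if a.size==4 else a
    M[:3,3]=p['position']; return np.array(p['mtx']),M
def shot(name,fn):
    o=ctrl.get_obs(); K,M=T(name,o); im,d=ctrl.camera(name)
    cv2.imwrite('pics/'+fn+'.png',im[:,:,::-1]); np.savez('pics/'+fn+'.npz',im=im,d=d,K=K,M=M); return im,d,K,M
def load(fn):
    z=np.load('pics/'+fn+'.npz'); return z['im'],z['d'],z['K'],z['M']
def onz(K,M,u,v,z):
    r=M[:3,:3]@np.linalg.inv(K)@[u,v,1]; o=M[:3,3]; return o+r*(z-o[2])/r[2]
def pt(K,M,d,u,v):
    return M[:3,3]+M[:3,:3]@(np.linalg.inv(K)@[u,v,1]*d[v,u])
def cloud(d,K,M):
    v,u=np.mgrid[:d.shape[0],:d.shape[1]]
    c=np.stack([u,v,np.ones_like(u)],-1)@np.linalg.inv(K).T*d[...,None]
    return c@M[:3,:3].T+M[:3,3]
def proj(K,M,P):
    c=M[:3,:3].T@(np.array(P)-M[:3,3]); c=K@c; return c[:2]/c[2]
E
python3 - <<'E'
from h import *
print(ctrl.get_obs())
for n in ['scene','top','wrist']:
    im,d,K,M=shot(n,n+'0'); print(n,ctrl.camera_params(n))
E
```

```text
pics
{'time_s': 0.0, 'q': array([-1.46327041e+00,  1.81553568e-01,  1.60803150e+00, -3.07883755e-05,
        1.35381562e+00, -2.06321452e-01]), 'dq': array([ 0.00138429, -0.00029494, -0.00092647, -0.0008543 , -0.00206502,
        0.00106902]), 'joint_efforts': array([-3.35932627e-04, -4.44872367e+01, -3.51334083e+01, -2.28587883e-04,
        9.10829811e-03,  1.68717978e-06]), 'eef_pos': array([ 0.17745086, -0.54636353,  0.24736574]), 'eef_rot': array([-6.59930236e-04,  8.08926947e-01, -5.87908476e-01, -6.18032249e-04]), 'wrist_force': array([ 0.29423927,  0.53738211, -0.74161087]), 'torque': array([ 0.02264173,  0.02624458, -0.04117758]), 'opening': 0.999953063646735}
scene {'mtx': array([[475.4523557 ,   0.        , 323.42107592],
       [  0.        , 475.4523557 , 205.37271488],
       [  0.        ,   0.        ,   1.        ]]), 'position': array([-0.56023692,  0.71889443,  0.94280861]), 'attitude': array([ 0.20200549, -0.40451373,  0.79561537, -0.40318556])}
top {'mtx': array([[382.58499872,   0.        , 312.01073446],
       [  0.        , 382.58499872, 194.0514055 ],
       [  0.        ,   0.        ,   1.        ]]), 'position': array([0.1911659 , 0.00247737, 1.39828755]), 'attitude': array([-0.06109454,  0.71092008, -0.69827243,  0.05723382])}
wrist {'mtx': array([[300.10861816,   0.        , 318.06916128],
       [  0.        , 300.10861816, 202.22889916],
       [  0.        ,   0.        ,   1.        ]]), 'tool_from_camera': array([[ 9.99999528e-01, -7.21556788e-04,  6.50343788e-04,
         5.38812490e-04],
       [ 5.00881268e-04,  9.56653366e-01,  2.91228580e-01,
        -7.50397624e-02],
       [-8.32291533e-04, -2.91228117e-01,  9.56653276e-01,
        -1.25080040e-01],
       [ 0.00000000e+00,  0.00000000e+00,  0.00000000e+00,
         1.00000000e+00]])}
```

View pics/scene0.png

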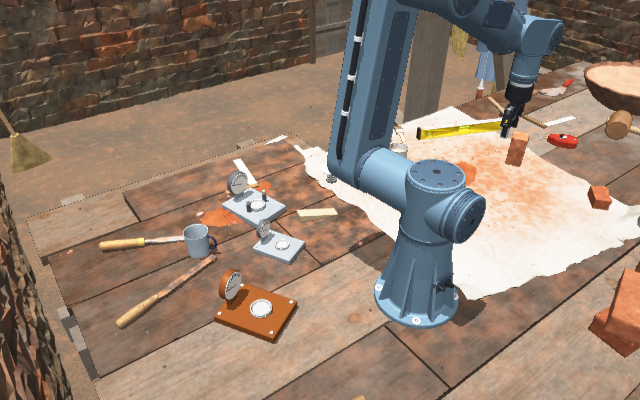

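View pics/top0.png

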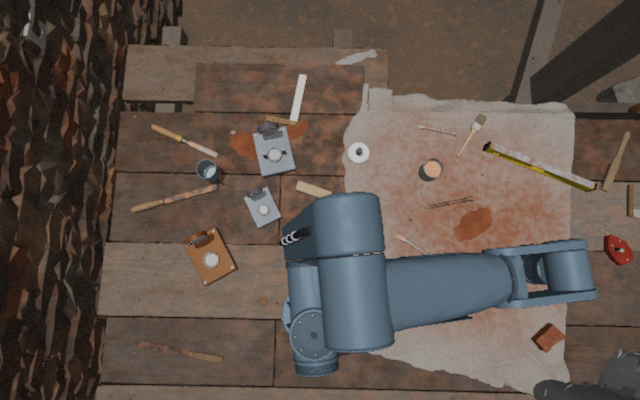

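View pics/wrist0.png

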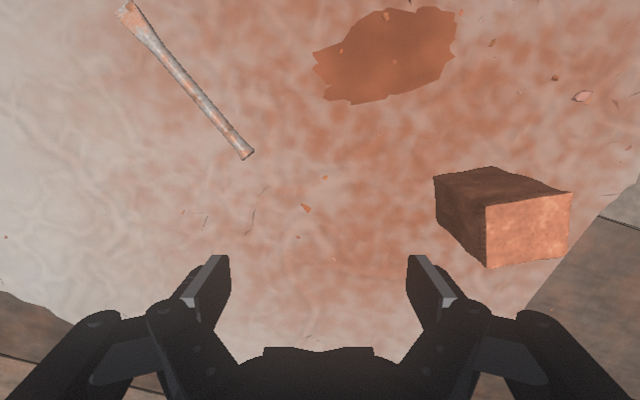

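The scene view shows three testers: grey at (253,205), a small grey at (278,245) and a brown one at (257,305). The mug is at (198,240). In the top view the spring is the pale disc with a dark hub at (358,152). The testers there are large grey (274,150), small grey (262,207) and brown (211,255). The mug is at (208,172), the tin probably at (430,170), and the wedge is either (313,188) or (299,98).

```bash
python3 - <<'E'
from h import *
im,d,K,M=load('top0')
for n,(u,v) in dict(knob=(358,152),capedge=(352,152),seat=(276,154),seat2=(263,210),brown=(211,260),mug=(208,172),tin=(430,170),w1=(313,188),w2=(299,98),dial=(268,132)).items():
    print(n,pt(K,M,d,u,v).round(3))
a=im[90:240,180:450]; cv2.imwrite('pics/c1.png',cv2.resize(a,None,fx=2.9,fy=2.9,interpolation=cv2.INTER_CUBIC)[:,:,::-1])
E
```

```text
knob [ 0.567 -0.149  0.084]
capedge [ 0.575 -0.13   0.056]
seat [0.57  0.148 0.031]
seat2 [0.363 0.189 0.018]
brown [0.18  0.364 0.029]
mug [ 0.505  0.404 -0.003]
tin [ 0.514 -0.412  0.051]
w1 [0.447 0.009 0.017]
w2 [0.803 0.069 0.002]
dial [0.636 0.174 0.083]
```

View pics/c1.png

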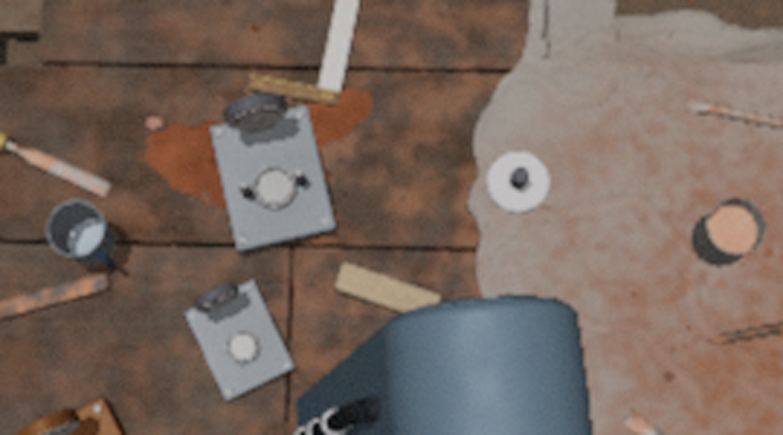

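Candidates for the spring: the pale disc with a dark hub at top (358,152). Its cap stands at about z 0.057 and its knob at about 0.084, which matches. The orange-topped round thing at (430,170) is the tin.

Candidates for the tester: large grey (274,150), small grey (262,207) and brown (211,255, leave alone). I choose the large grey, and the crop confirms it with a seat ring and two dark pins.

Now I'll move so the wrist camera sees the spring.

Emit:
servo_tool --increments "-2.85 -4.8 0 0 1;-2.85 -4.8 0 0 1;-2.85 -4.8 0 0 1;-2.85 -4.8 0 0 1;-2.85 -4.8 0 0 1;-2.85 -4.8 0 0 1;-2.85 -4.8 0 0 1;-2.85 -4.8 0 0 1;-2.85 -4.8 0 0 1;0 0 0 0 1"

```text
time_s: 1.4
eef_pos: [0.5108, -0.1664, 0.248]
eef_rot: [-0.0, 0.81, -0.586, -0.0]
wrist_force: [0.2, -0.8, 0.4]
opening: 1.0
```

```bash
python3 - <<'E'
from h import *
print(ctrl.get_obs()['q'])
shot('wrist','w1'); shot('top','top1'); shot('scene','scene1')
E
```

```text
[-5.36384691e-01  9.70089527e-02  1.70200582e+00  8.36503450e-04
  1.34303913e+00  7.15102969e-01]
```

View pics/w1.png

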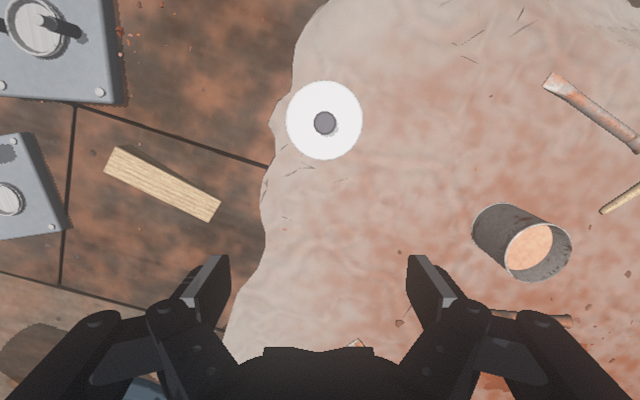

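View pics/scene1.png

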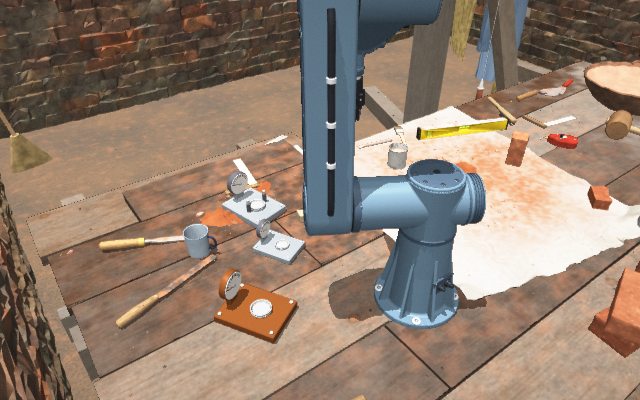

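The wrist view shows the spring cap at (324,120) with its knob at (325,123). The tin is at (520,240), the wedge at (163,183), and the edge of the large tester is at upper left. Next I'll measure the spring from two views.

```bash
cat >> h.py <<'E'
def tri(views):
    A=np.zeros((3,3));b=np.zeros(3);L=[]
    for K,M,u,v in views:
        r=M[:3,:3]@np.linalg.inv(K)@[u,v,1]; r/=np.linalg.norm(r); P=np.eye(3)-np.outer(r,r); A+=P;b+=P@M[:3,3];L.append((P,M[:3,3]))
    x=np.linalg.solve(A,b); return x,[np.linalg.norm(P@(x-o)) for P,o in L]
E
python3 - <<'E'
from h import *
def white(im,d,roi):
    x0,y0,x1,y1=roi; hsv=cv2.cvtColor(im,cv2.COLOR_RGB2HSV)
    return hsv[y0:y1,x0:x1],im[y0:y1,x0:x1]
V={}
for f,(cu,cv_),s in [('w1',(324,120),48),('top0',(358,152),18)]:
    im,d,K,M=load(f); P=cloud(d,K,M)
    z=P[...,2]; m=np.zeros(z.shape,bool); m[cv_-s:cv_+s,cu-s:cu+s]=1
    cap=m&(z>.047)&(z<.066); kn=m&(z>.076)&(z<.095)
    # colour-based: cap bright
    g=im.min(2)
    for n,mm in [('cap',cap),('knob',kn)]:
        q=P[mm]; 
        print(f,n,mm.sum(),'medz',np.median(q[:,2]).round(4),'mid',((q[:,:2].min(0)+q[:,:2].max(0))/2).round(4),'mean',q.mean(0).round(4),'ext',np.ptp(q[:,:2],axis=0).round(4))
    full=(cap|kn).astype(np.uint8); c=max(cv2.findContours(full,0,2)[0],key=cv2.contourArea)
    e=cv2.fitEllipse(c); print(f,'capellipse',e); 
    ck=max(cv2.findContours(kn.astype(np.uint8),0,2)[0],key=cv2.contourArea); k=cv2.minEnclosingCircle(ck); print('knob circ',k)
    V[f]=(K,M,e[0],k[0])
    print('onplane cap',onz(K,M,*e[0],.058).round(4),'knob',onz(K,M,*k[0],.086).round(4))
for i,n in ((2,'cap'),(3,'knobtop')): print(n,tri([(v[0],v[1],*v[i]) for v in V.values()]))
im,d,K,M=load('w1'); cv2.imwrite('pics/c2.png',cv2.resize(im[70:170,260:390],None,fx=6,fy=6,interpolation=cv2.INTER_CUBIC)[:,:,::-1])
E
```

```text
w1 cap 4494 medz 0.0576 mid [ 0.5742 -0.1525] mean [ 0.5755 -0.152   0.0575] ext [0.0793 0.0791]
w1 knob 426 medz 0.0854 mid [ 0.5744 -0.1524] mean [ 0.5744 -0.1523  0.0853] ext [0.0214 0.0212]
w1 capellipse ((324.0755615234375, 120.09033966064453), (76.96562194824219, 79.75402069091797), 5.714575290679932)
knob circ ((324.5, 122.36956787109375), 11.896195411682129)
onplane cap [ 0.5758 -0.152   0.058 ] knob [ 0.5745 -0.1523  0.086 ]
top0 cap 335 medz 0.0574 mid [ 0.5739 -0.1539] mean [ 0.5717 -0.1537  0.0575] ext [0.0796 0.0768]
top0 knob 32 medz 0.0849 mid [ 0.5726 -0.154 ] mean [ 0.5727 -0.1536  0.0848] ext [0.0207 0.0183]
top0 capellipse ((358.64532470703125, 152.71664428710938), (20.683889389038086, 21.366308212280273), 118.63723754882812)
knob circ ((359.5, 150.8333282470703), 3.2059926986694336)
onplane cap [ 0.5724 -0.154   0.058 ] knob [ 0.5713 -0.1538  0.086 ]
cap (array([ 0.57517927, -0.15360578,  0.04946642]), [np.float64(0.001435612199624067), np.float64(0.0014356121996240534)])
knobtop (array([ 0.57400297, -0.15361961,  0.07785941]), [np.float64(0.0011522967296494322), np.float64(0.0011522967296494209)])
```

View pics/c2.png

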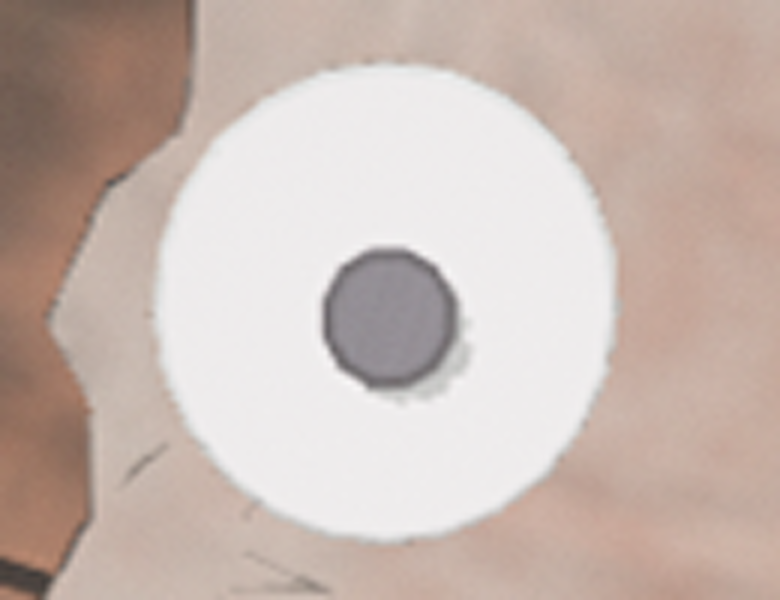

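The spring axis is at (0.574,-0.152), cap top at 0.0576 and knob top at 0.0854. Sizes come out as 79 mm and 21 mm, consistent with the text. The top view agrees to about 2 mm. Now the approach.

Emit:
servo_tool --increments "0.33 -3.24 0 0 1;0.32 -3.24 0 0 1;0 0 4 0 1;0 0 4 0 1;0 0 2 0 1;0 0 0 0 1;0 0 0 0 1"

```text
time_s: 2.42
eef_pos: [0.5737, -0.1568, 0.1501]
eef_rot: [-0.0, 0.809, -0.588, 0.001]
wrist_force: [0.5, 0.0, -0.2]
opening: 1.001
```

```bash
python3 - <<'E'
from h import *
o=ctrl.get_obs();print(o['eef_pos'],o['eef_rot'])
im,d,K,M=shot('wrist','w2')
P=cloud(d,K,M); z=P[...,2]
kn=(z>.082)&(z<.089)&(np.hypot(P[...,0]-.574,P[...,1]+.152)<.03)
q=P[kn]; print(kn.sum(),((q.min(0)+q.max(0))/2).round(4),np.ptp(q,axis=0).round(4))
E
```

```text
[ 0.57374315 -0.15680451  0.15008696] [-2.20550476e-04  8.08677533e-01 -5.88250566e-01  1.36753606e-03]
748 [ 0.5744 -0.1522  0.0847] [0.0219 0.0213 0.0054]
```

View pics/w2.png

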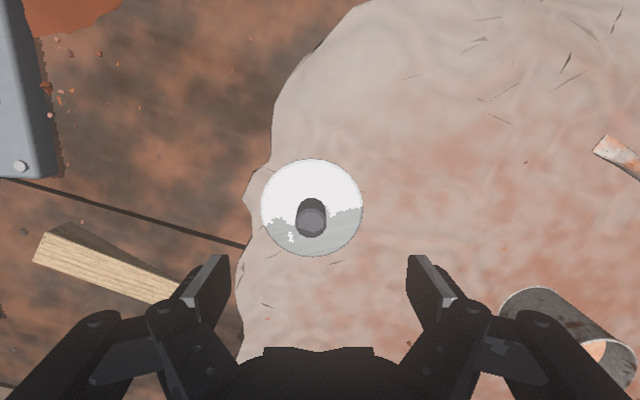

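The picture shows the knob at (311,215), centred below the jaws, and its position repeats within 0.3 mm. I'll correct the 4 mm offset and descend.

Emit:
servo_tool --increments "-0.42 -0.21 2 0 1;0 0 2 0 1;0 0 2 0 1;0 0 1 0 1;0 0 0 0 1;0 0 0 0 1"

```text
time_s: 3.22
eef_pos: [0.574, -0.1514, 0.0788]
eef_rot: [-0.0, 0.809, -0.588, 0.0]
wrist_force: [0.1, 0.9, 0.8]
opening: 1.002
```

Emit:
servo_tool --increments "0.07 0 -0.1 0 0.6;0 0 0 0 0.3;0 0 0 0 0;0 0 0 0 0;0 0 0 0 0;0 0 0 0 0;0 0 0 0 0;0 0 0 0 0"

```text
time_s: 4.22
eef_pos: [0.5738, -0.1517, 0.0793]
eef_rot: [-0.0, 0.809, -0.588, -0.0]
wrist_force: [-0.6, 0.4, 0.1]
opening: 0.231
```

Emit:
servo_tool --increments "0 0 -1 0 0;0 0 -3 0 0;0 0 -5 0 0;0 0 -5 0 0;0 0 -3 0 0;0 0 0 0 0"

```text
time_s: 4.97
eef_pos: [0.5752, -0.1526, 0.2526]
eef_rot: [-0.0, 0.809, -0.588, 0.003]
wrist_force: [1.4, -0.4, -1.8]
opening: 0.232
```

Emit:
servo_tool --increments "-2 0 0 0 0;-4.5 -0.3 0 0 0;-4.5 -0.3 0 0 0;-4.5 -0.3 0 0 0;-4.5 -0.3 0 0 0;-4.5 -0.3 0 0 0;-3 -0.3 0 0 0;-1 0 0 0 0;0 0 0 0 0;0 0 0 0 0"

```text
time_s: 6.22
eef_pos: [0.5029, 0.124, 0.2487]
eef_rot: [0.0, 0.809, -0.588, -0.0]
wrist_force: [-0.1, 0.1, -3.0]
opening: 0.232
```

```bash
python3 - <<'E'
from h import *
o=ctrl.get_obs();print(o['eef_pos'],o['eef_rot'],o['opening'],o['q'])
shot('wrist','w3');shot('scene','scene3')
E
```

```text
[0.50285337 0.12404546 0.24871227] [ 4.34479964e-04  8.08681850e-01 -5.88246049e-01 -2.50375086e-04] 0.23228924632038214 [ 1.26387470e-02  5.28102255e-02  1.74764145e+00 -4.07141374e-04
  1.34206219e+00  1.27050788e+00]
```

View pics/w3.png

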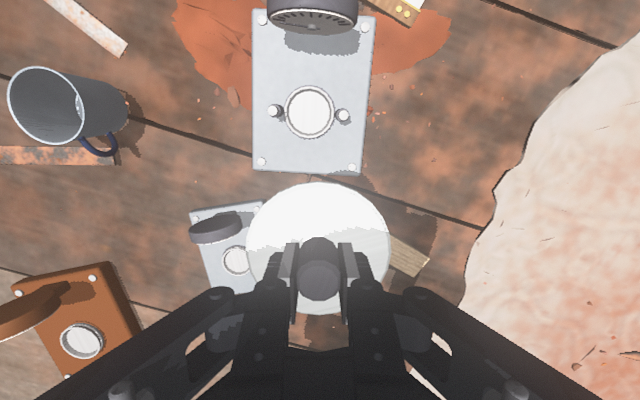

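View pics/scene3.png

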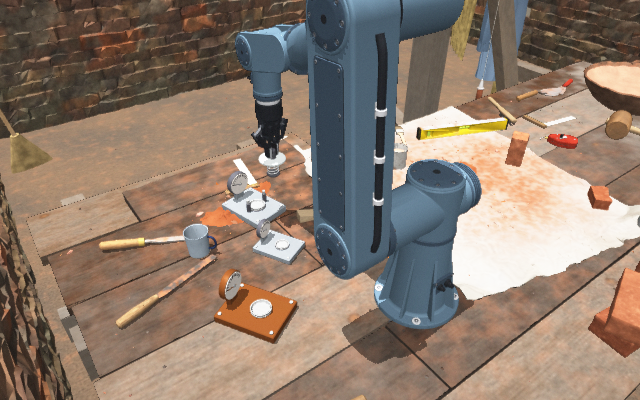

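The wrist view shows the large tester with its seat at (309,111), pins at (273,111) and (344,115), and the dial at (312,15). The spring is held upright with its cap at (318,247). Next I'll measure the seat, the pins, and the spring's position in the hand.

```bash
python3 - <<'E'
from h import *
im,d,K,M=load('w3'); P=cloud(d,K,M); z=P[...,2]
c=im[75:175,235:385]; cv2.imwrite('pics/c3.png',cv2.resize(c,None,fx=5.2,fy=5.2,interpolation=cv2.INTER_CUBIC)[:,:,::-1])
m=np.zeros(z.shape,bool); m[70:160,250:370]=1
for n,(a,b) in dict(base=(.020,.0265),pan=(.0266,.030),ring=(.0315,.037),pin=(.055,.08)).items():
    mm=m&(z>a)&(z<b); q=P[mm]
    print(n,mm.sum(),np.median(q[:,2]).round(4) if len(q) else '',((q.min(0)+q.max(0))/2).round(4),np.ptp(q,axis=0).round(4))
    if n=='pin':
        nl,lab,st,ce=cv2.connectedComponentsWithStats(mm.astype(np.uint8))
        for i in range(1,nl):
            if st[i,4]>8:
                q=P[lab==i]; t=q[q[:,2]>np.median(q[:,2])-.003];print('  pin',st[i],ce[i].round(1),np.median(t[:,2]).round(4),((t.min(0)+t.max(0))/2).round(4),np.ptp(t,axis=0).round(4))
    if n in('pan','ring'):
        # largest bright
        cc=cv2.findContours(mm.astype(np.uint8),0,2)[0]; k=max(cc,key=cv2.contourArea); 
        if len(k)>5: e=cv2.fitEllipse(k); print('  ell',e,onz(K,M,*e[0],np.median(q[:,2])).round(4))
# colour: bright pan
g=cv2.cvtColor(im,cv2.COLOR_RGB2GRAY)
print(g[111,265:355])
# held cap
mm=(z>.2)&(z<.24)&(np.hypot(P[...,0]-.503,P[...,1]-.124)<.06); mm[290:]=0
q=P[mm]; print('cap',np.median(q[:,2]),q.min(0),q.max(0))
# knob
mm=(z>.25)&(z<.262)&(np.hypot(P[...,0]-.503,P[...,1]-.124)<.02); print('knob',mm.sum(),P[mm].min(0),P[mm].max(0))
E
```

```text
base 8051 0.0236 [0.5648 0.1539 0.0232] [0.1323 0.1468 0.0065]
pan 1303 0.0277 [0.5485 0.1582 0.0283] [0.0887 0.0644 0.0034]
  ell ((309.00189208984375, 112.14125061035156), (41.17887496948242, 42.73846435546875), 172.46023559570312) [0.5699 0.1554 0.0277]
ring 478 0.0333 [0.5697 0.1581 0.0342] [0.0536 0.065  0.0054]
  ell ((309.029541015625, 112.01029968261719), (48.510459899902344, 51.08062744140625), 173.08506774902344) [0.5702 0.1553 0.0333]
pin 192 0.0668 [0.5688 0.1551 0.0619] [0.0281 0.0773 0.0137]
  pin [268 105  13  11 100] [273.3 110.5] 0.0669 [0.5609 0.189  0.0666] [0.009  0.0096 0.0042]
  pin [337 110  12  11  91] [343. 115.] 0.0668 [0.5783 0.1212 0.0661] [0.0092 0.0095 0.0042]
[225 225 231 240 243 242 243 243 243 244 246 243 176 109 122 121 101  92
  98 192 241 211 147 154 228 247 245 245 244 244 244 244 244 245 244 245
 245 244 243 243 244 244 244 245 245 245 244 243 243 243 243 243 244 244
 244 243 243 244 244 244 244 243 244 242 217 154 205 240 222 162 148 107
 136 165 164 198 243 249 247 246 242 217 157 188 222 220 219 219 219 220]
cap 0.22638325130517378 [0.47555296 0.08367638 0.21950186] [0.5434045  0.16304574 0.2399682 ]
knob 2184 [0.48984028 0.10844949 0.25001169] [0.51929911 0.14388372 0.26195956]
```

View pics/c3.png

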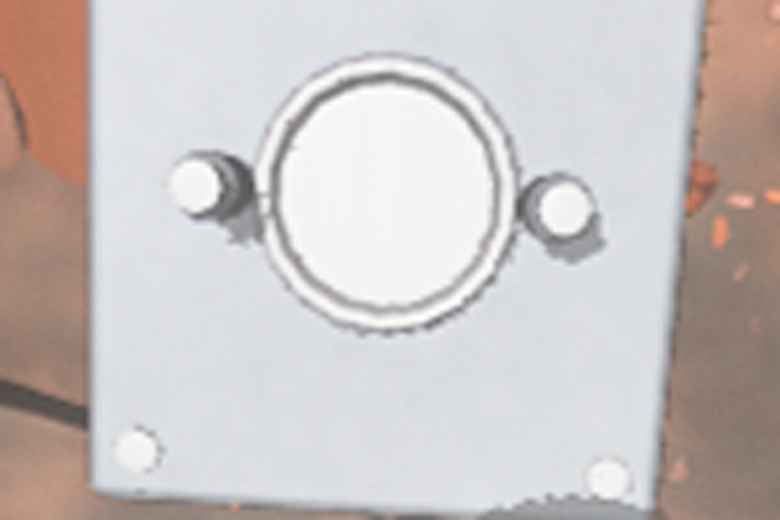

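The seat is at (0.570,0.155,0.028). The pin tops are at about 0.067, so the cap meets them after about 11 mm of travel; their spacing is 70 mm and their midpoint is on the seat centre. The spring's offset in the hand is (0.6,-0.6) mm. Now I'll go above the seat and descend.

Emit:
servo_tool --increments "-0.3 -2.4 0 0 0;-0.4 -2.5 0 0 0;-0.27 -2.4 0 0 0;0 0 2 0 0;0 0 4 0 0;0 0 4 0 0;0 0 2 0 0;0 0 0 0 0;0 0 0 0 0"

```text
time_s: 7.45
eef_pos: [0.5708, 0.1565, 0.1311]
eef_rot: [-0.001, 0.809, -0.588, 0.001]
wrist_force: [-0.3, -0.5, -0.9]
opening: 0.233
```

```bash
python3 - <<'E'
from h import *
o=ctrl.get_obs();print(o['eef_pos'],o['eef_rot'],o['opening'],o['wrist_force'])
shot('wrist','w4');im,*_=shot('scene','scene4')
cv2.imwrite('pics/c4.png',cv2.resize(im[130:250,180:330],None,fx=5,fy=5,interpolation=cv2.INTER_CUBIC)[:,:,::-1])
o=ctrl.get_obs();t=np.array([.5695,.1558,.1075])-o['eef_pos'];print(rot(o['eef_rot']).T@t*100)
E
```

```text
[0.57079041 0.15645599 0.13106286] [-0.00091555  0.80880693 -0.58807254  0.00109391] 0.23263541514851044 [-0.30000948 -0.46165086 -0.85390573]
[0.03617756 0.15977493 2.38454582]
```

View pics/w4.png

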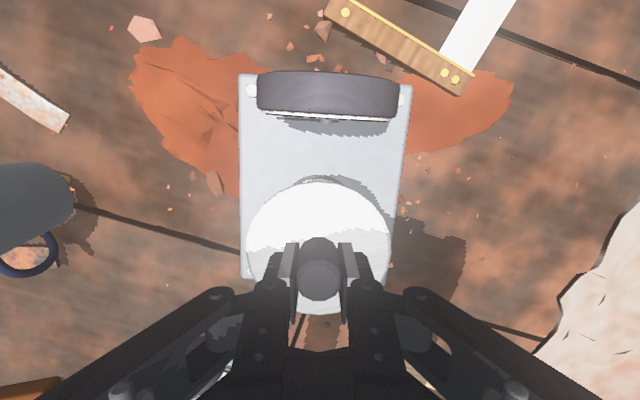

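View pics/c4.png

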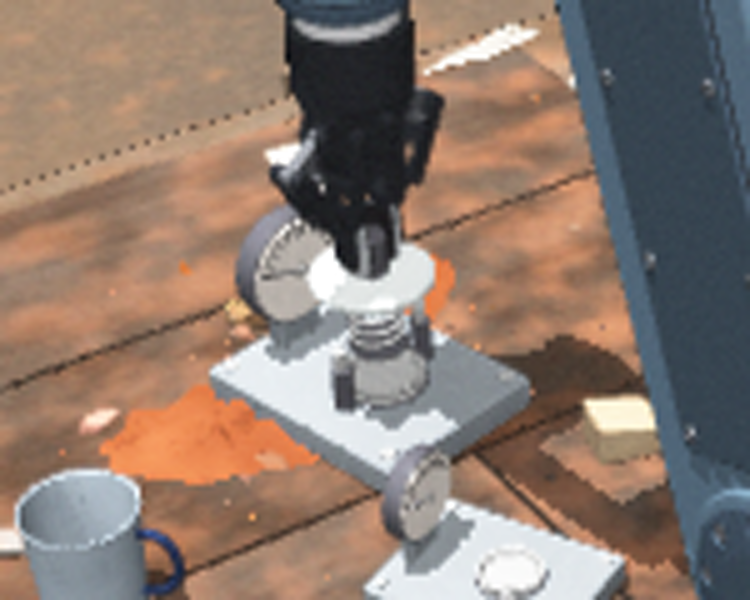

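In both views the spring is upright over the seat, with its cap clear of the dial. I'll descend gently.

Emit:
servo_tool --increments "0.04 0.13 0.8 0 0;0 0 0.6 0 0;0 0 0.4 0 0;0 0 0.2 0 0;0 0 0.2 0 0;0 0 0 0 0;0 0 0 0 0"

```text
time_s: 8.43
eef_pos: [0.5684, 0.1559, 0.1076]
eef_rot: [-0.0, 0.809, -0.588, 0.0]
wrist_force: [-1.2, 0.3, -0.5]
opening: 0.231
```

```bash
python3 - <<'E'
from h import *
o=ctrl.get_obs();print(o['eef_pos'],o['opening'],o['wrist_force'],o['torque'])
E
```

```text
[0.56838175 0.1558983  0.10759818] 0.23114968472921235 [-1.17672568  0.34632876 -0.4753227 ] [0.09025712 0.15081621 0.00930268]
```

Emit:
servo_tool --increments "0 -0.1 0 0 0;0 0 0.1 0 0;0 0 0 0 0;0 0 0 0 0"

```text
time_s: 8.93
eef_pos: [0.5692, 0.1561, 0.1063]
eef_rot: [0.0, 0.809, -0.588, -0.0]
wrist_force: [-1.5, 0.4, 1.4]
opening: 0.231
```

Emit:
servo_tool --increments "0 0 0.2 0 0;0 0 0.2 0 0;0 0 0.2 0 0;0 0 0 0 0;0 0 0 0 0"

```text
time_s: 9.55
eef_pos: [0.5693, 0.1561, 0.1005]
eef_rot: [-0.0, 0.809, -0.588, 0.0]
wrist_force: [-2.8, -1.2, 4.8]
opening: 0.232
```

```bash
python3 - <<'E'
from h import *
o=ctrl.get_obs();print(o['eef_pos'],o['opening'],o['wrist_force'],o['torque'])
im,d,K,M=shot('wrist','w5');im,*_=shot('scene','scene5')
cv2.imwrite('pics/c5.png',cv2.resize(im[150:250,190:300],None,fx=6,fy=6,interpolation=cv2.INTER_CUBIC)[:,:,::-1])
E
```

```text
[0.5692763  0.15613283 0.10045219] 0.23164914876836903 [-2.82612041 -1.20932287  4.80236369] [-0.03243348  0.63456854  0.02051151]
```

View pics/c5.png

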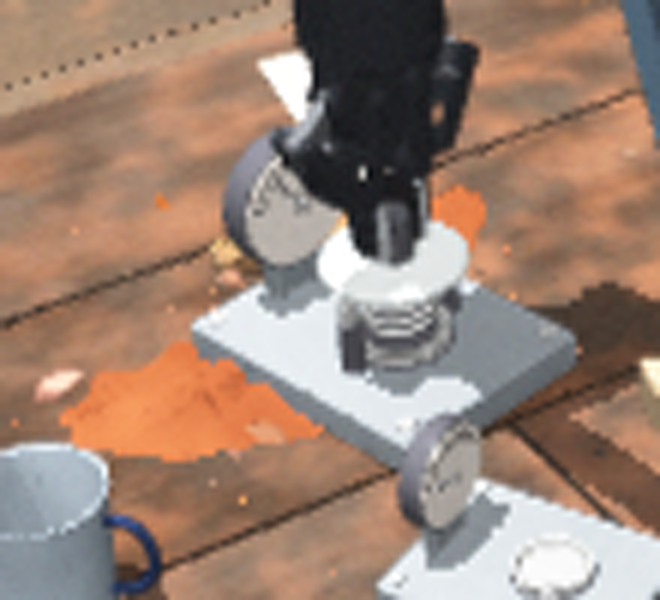

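The cap is compressed about 7 mm and the 4.8 N matches a seated foot. A sideways force of -2.8 N in x suggests the foot leans on the far side of the ring. I'll ease up, shift back 1 mm and compare.

Emit:
servo_tool --increments "0 0 -0.3 0 0;0 0 -0.3 0 0;0 0.12 0 0 0;0 0 0 0 0;0 0 0 0 0"

```text
time_s: 10.28
eef_pos: [0.5684, 0.1558, 0.1064]
eef_rot: [-0.0, 0.809, -0.588, 0.0]
wrist_force: [0.2, 1.4, 0.8]
opening: 0.23
```

Emit:
servo_tool --increments "0 0 0.2 0 0;0 0 0.2 0 0;0 0 0.2 0 0;0 0 0 0 0;0 0 0 0 0"

```text
time_s: 10.9
eef_pos: [0.5684, 0.1558, 0.1006]
eef_rot: [-0.0, 0.809, -0.588, 0.0]
wrist_force: [0.9, 0.9, 4.1]
opening: 0.235
```

The sideways force is now under 1 N. I'll press on in small steps.

Emit:
servo_tool --increments "0 0 0.15 0 0;0 0 0.15 0 0;0 0 0.1 0 0;0 0 0 0 0;0 0 0 0 0"

```text
time_s: 11.52
eef_pos: [0.5685, 0.1558, 0.097]
eef_rot: [-0.0, 0.809, -0.588, 0.0]
wrist_force: [0.6, 1.3, 8.6]
opening: 0.232
```

Emit:
servo_tool --increments "0 0 0.1 0 0;0 0 0 0 0;0 0 0 0 0"

```text
time_s: 11.9
eef_pos: [0.5685, 0.1559, 0.0963]
eef_rot: [-0.0, 0.809, -0.588, 0.0]
wrist_force: [-1.6, 0.8, 10.4]
opening: 0.233
```

```bash
python3 - <<'E'
from h import *
for i in range(3):
    o=ctrl.get_obs();print(o['time_s'],o['eef_pos'],o['opening'],o['wrist_force']); shot('wrist','w6')
im,*_=shot('scene','scene6')
cv2.imwrite('pics/c6.png',cv2.resize(im[150:250,190:300],None,fx=6,fy=6,interpolation=cv2.INTER_CUBIC)[:,:,::-1])
E
```

```text
11.9 [0.56852834 0.15589035 0.09628044] 0.23318923413539802 [-1.64105069  0.80982759 10.44914315]
11.95 [0.56855485 0.15589399 0.09629111] 0.2317195521189738 [-1.67217088  1.19418139 10.55011594]
12.0 [0.56855999 0.15589684 0.09631184] 0.2350543763948344 [-0.39023879  0.85801508  9.54134112]
```

View pics/c6.png

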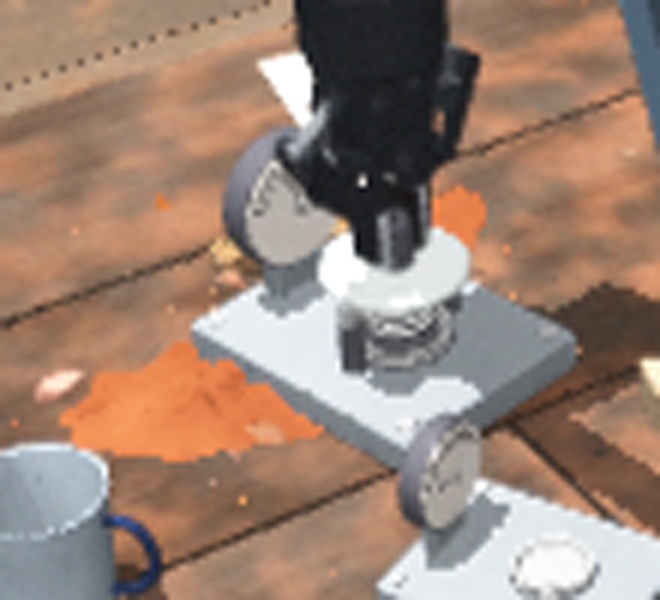

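View pics/w6.png

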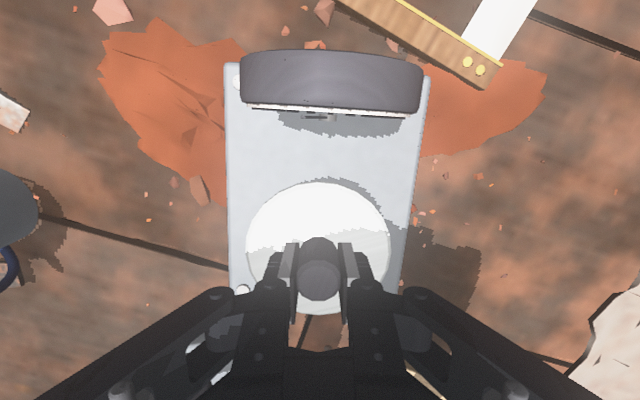

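The force slope has stiffened (8.6 to about 10.2 N over 0.7 mm), so the cap bears on the pins, with an estimated push of 0.6 mm. Next another 1.5 mm.

Emit:
servo_tool --increments "0 0 0.08 0 0;0 0 0.07 0 0;0 0 0 0 0;0 0 0 0 0"

```text
time_s: 12.6
eef_pos: [0.5686, 0.1559, 0.0953]
eef_rot: [-0.0, 0.809, -0.588, 0.0]
wrist_force: [-3.5, 1.4, 13.2]
opening: 0.233
```

```bash
python3 - <<'E'
from h import *
for i in range(3):
    o=ctrl.get_obs();print(o['time_s'],o['eef_pos'],o['opening'],o['wrist_force']); im,d,K,M=shot('scene','scene7')
cv2.imwrite('pics/c7.png',cv2.resize(im[150:250,190:300],None,fx=6,fy=6,interpolation=cv2.INTER_CUBIC)[:,:,::-1])
E
```

```text
12.6 [0.56863384 0.15594383 0.09528053] 0.23266169460080918 [-3.46282832  1.36797085 13.2493114 ]
12.65 [0.56864094 0.15593496 0.09529103] 0.23170298744488219 [-2.73627936  1.27481446 14.04473673]
12.7 [0.56864519 0.15591534 0.09528385] 0.23185943328953604 [-2.25356685  1.00441491 13.64602836]
```

The slope is 3.4 N/mm as expected. The force puts the pins at 1.6 mm in and the height says 1.2 mm. A little more, then hold.

Emit:
servo_tool --increments "0 0 0.07 0 0;0 0 0 0 0;0 0 0 0 0;0 0 0 0 0;0 0 0 0 0;0 0 0 0 0;0 0 0 0 0;0 0 0 0 0;0 0 0 0 0;0 0 0 0 0"

```text
time_s: 14.0
eef_pos: [0.5687, 0.156, 0.0949]
eef_rot: [-0.001, 0.809, -0.588, 0.001]
wrist_force: [-3.4, 2.0, 14.8]
opening: 0.234
```

```bash
python3 - <<'E'
from h import *
for i in range(3):
    o=ctrl.get_obs();print(o['time_s'],o['eef_pos'],o['opening'],o['wrist_force']); im,d,K,M=shot('scene','scene8')
a=[cv2.resize(load(f)[0][165:225,218:283],None,fx=5.8,fy=5.8,interpolation=cv2.INTER_CUBIC) for f in('scene4','scene8')]
cv2.imwrite('pics/c8.png',np.hstack(a)[:,:,::-1])
E
```

```text
14.0 [0.56871493 0.15599956 0.09486467] 0.23373214944959347 [-3.42199351  2.01588792 14.83550606]
14.05 [0.56875525 0.15598733 0.09485547] 0.23532351742755495 [-3.0068773   0.99918132 14.94294847]
14.1 [0.56870866 0.15597825 0.09482759] 0.22841694114378167 [-2.78664611  1.30710138 14.46723889]
```

View pics/c8.png

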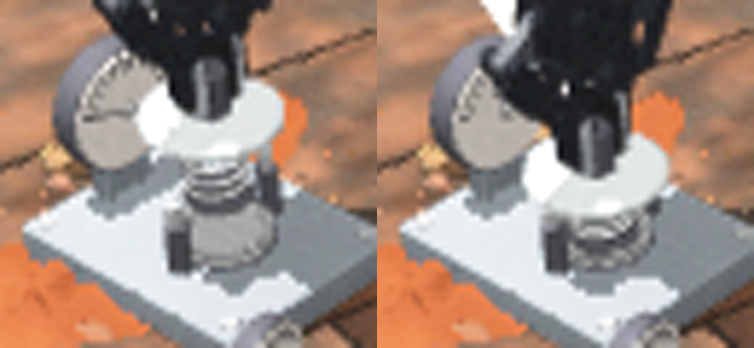

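Before/after crop: the cap is now down on the pin at lower left, with the coil compressed. The force of 14.8 N implies about 2 mm of pin travel, held for more than 1.4 s. I'll hold slightly longer and then let up.

Emit:
servo_tool --increments "0 0 0 0 0;0 0 0 0 0;0 0 0 0 0;0 0 -0.2 0 0;0 0 -0.3 0 0;0 0 -0.3 0 0;0 0 -0.3 0 0;0 0 -0.1 0 0;0 0 0 0 0;0 0 0 0 0"

```text
time_s: 15.4
eef_pos: [0.568, 0.1557, 0.1049]
eef_rot: [0.0, 0.809, -0.588, -0.0]
wrist_force: [1.3, 0.0, 1.7]
opening: 0.231
```

Emit:
servo_tool --increments "0 0 -0.15 0 0;0 0 0 0 0;0 0 0 0 0"

```text
time_s: 15.78
eef_pos: [0.568, 0.1557, 0.1065]
eef_rot: [0.0, 0.809, -0.588, -0.0]
wrist_force: [2.9, 1.1, 1.3]
opening: 0.234
```

Emit:
servo_tool --increments "0 0 0 0 0.35;0 0 0 0 0.45;0 0 0 0 0.6;0 0 0 0 0.8;0 0 0 0 0.8;0 0 0 0 0.8;0 0 0 0 0.8"

```text
time_s: 16.65
eef_pos: [0.5681, 0.1557, 0.1066]
eef_rot: [-0.0, 0.809, -0.588, 0.0]
wrist_force: [-0.1, 0.5, -0.2]
opening: 0.803
```

Emit:
servo_tool --increments "0 0 -1 0 0.8;0 0 -3 0 0.8;0 0 -4 0 0.8;0 0 -4 0 0.8;0 0 -3 0 0.8;0 4 0 0 0.8;0 3 0 0 0.8;0 0 0 0 0.8;0 0 0 0 0.8"

```text
time_s: 17.77
eef_pos: [0.5023, 0.1342, 0.2575]
eef_rot: [-0.001, 0.809, -0.588, 0.001]
wrist_force: [-0.2, -0.4, 0.2]
opening: 0.8
```

```bash
python3 - <<'E'
from h import *
o=ctrl.get_obs();print(o['eef_pos'],o['opening'],o['wrist_force'])
im,d,K,M=shot('wrist','w9');P=cloud(d,K,M); z=P[...,2]
r=np.hypot(P[...,0]-.57,P[...,1]-.155)
for n,a,b in(('cap',.08,.0895),('knob',.108,.117)):
    mm=(r<.055)&(z>a)&(z<b);q=P[mm];print(n,mm.sum(),np.median(q[:,2]).round(4),((q.min(0)+q.max(0))/2).round(4),np.ptp(q,axis=0).round(4))
q=P[(r<.05)&(z>.08)&(z<.0895)]; A=np.c_[q[:,:2]-q[:,:2].mean(0),np.ones(len(q))]; print('tilt',np.linalg.lstsq(A,q[:,2],rcond=None)[0])
mm=(z>.022)&(z<.026)&(r<.15);print('base',np.median(z[mm]))
im,*_=shot('scene','scene9')
cv2.imwrite('pics/c9.png',cv2.resize(im[150:250,190:300],None,fx=6,fy=6,interpolation=cv2.INTER_CUBIC)[:,:,::-1])
E
```

```text
[0.50227397 0.13421249 0.25747664] 0.7995964687011575 [-0.1631318  -0.41864032  0.22180294]
cap 5100 0.0852 [0.5689 0.155  0.0846] [0.0796 0.0796 0.0058]
knob 499 0.113 [0.5692 0.1551 0.1127] [0.0212 0.0214 0.0057]
tilt [-0.00021394 -0.00147058  0.08518214]
base 0.023565366042001185
```

View pics/c9.png

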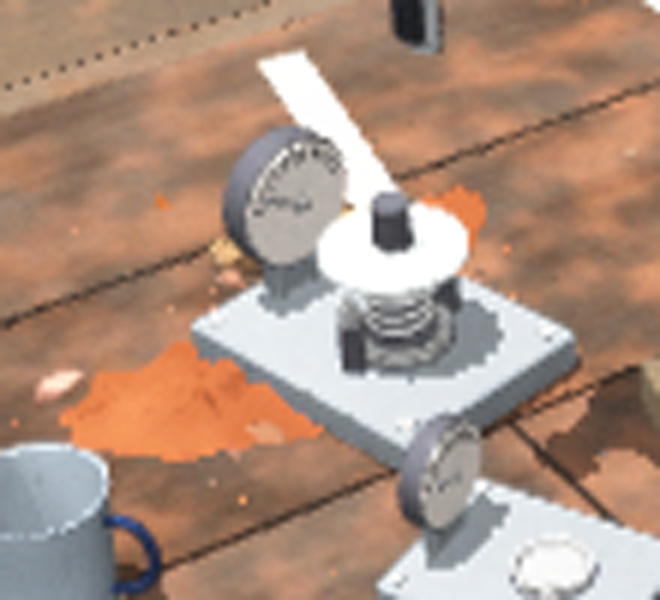

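View pics/w9.png

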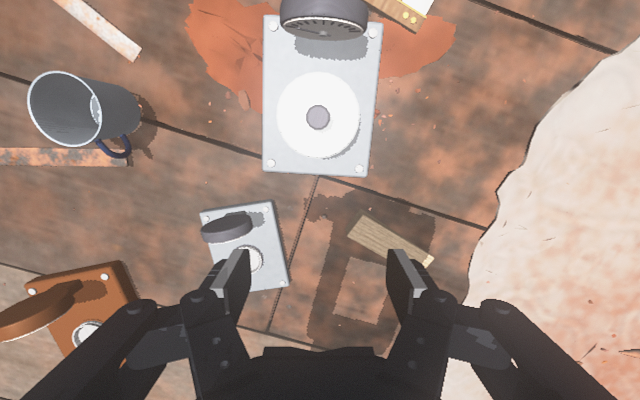

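The spring stands upright at (0.569,0.155), 1 mm from the seat centre. Its cap top is at 0.085, so it is fully let up, and the tilt is under 0.002 rad. Nothing else has moved. I'll hand it in.

```bash
python3 -c "
from bench import ctrl
print(ctrl.hand_in())"
```

```text
the job is handed in; nothing more can be done
None
```

The spring is standing in the seat of the large grey tester, and the job was handed in about 18 s into the 67 s limit; the hand-in gave no verdict.

**What I did:** I gripped the spring by its knob, set it in the seat and pressed the cap onto the stop pins. I held it there for about 1.9 s, let it up, released it and backed the arm clear.

**While pressing:**
- **Pin travel:** the force slope rose from about 0.6 to 3.4 N/mm at the pins and ended near 14.8 N. From that force I estimate the pins went in 1.9–2 mm. The TCP height suggests about 1.5 mm. Both are inside 0.5–4 mm, but I had no direct reading of the pins or the needle.
- **Sideways force:** the first press showed -2.8 N in x, so I eased up and shifted back 1 mm, which brought it below 1 N. It was back to about -3 N at full press.

**Last check before hand-in:**
- **Spring position:** the spring's axis was 1 mm from the seat centre, with tilt under 0.002 rad.
- **Let up:** the cap top was at 85.2 mm against 86 mm expected, which fits a fully released spring given the camera reading about 0.4 mm low and the pan sinking about 0.3 mm.
- **Bystanders:** the mug and wedge look unmoved in the pictures, though I did not measure them. The tin was out of the final view, and the arm went nowhere near it.

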